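Close the dry box evenly, crosswise

TASK

Close the wide dry box, the one with a push-down plunger at each of its four corners, so that its seal is squeezed evenly. Going crosswise (one corner, then the corner diagonally opposite, then the other two), push each plunger about half way down; only when all four are half down go round crosswise again and push each one fully home. Leave the narrow box with two plungers untouched.

Things in the scene. Friction and masses are not known exactly. Their poses are not given: they have to be found in the camera images.
- dry_box: Wide aluminium box with black seal and brown wooden lid, 200 (its x) x 160 (its y) x 75 mm high, fixed to the shelf, turned up to 0.5 rad. Origin: centre of its underside, on the shelf; z up; its -x side is the one near the robot, +y is its left. Four upright steel plungers at its corners, at x = +-78, y = +-58 mm.
- near_left (a joint): Depth (m) of the dry box's near left plunger, a flat steel head 36 mm across, 10 mm thick, on a 16 mm stem, at x, y = -78, +58 mm in the dry box's frame; diagonally across from the far right one. 0 = up, 0.040 = fully home (hard stop); starts 0 to 0.006. Head top is 125 mm above the shelf minus the depth (105 half way, 85 home). Takes about 8 to 10 N straight down; no spring, stays where left.
- near_right (a joint): Depth (m) of the dry box's near right plunger, a flat steel head 36 mm across, 10 mm thick, on a 16 mm stem, at x, y = -78, -58 mm in the dry box's frame; diagonally across from the far left one. 0 = up, 0.040 = fully home (hard stop); starts 0 to 0.006. Head top is 125 mm above the shelf minus the depth (105 half way, 85 home). Takes about 8 to 10 N straight down; no spring, stays where left.
- far_left (a joint): Depth (m) of the dry box's far left plunger, a flat steel head 36 mm across, 10 mm thick, on a 16 mm stem, at x, y = +78, +58 mm in the dry box's frame; diagonally across from the near right one. 0 = up, 0.040 = fully home (hard stop); starts 0 to 0.006. Head top is 125 mm above the shelf minus the depth (105 half way, 85 home). Takes about 8 to 10 N straight down; no spring, stays where left.
- far_right (a joint): Depth (m) of the dry box's far right plunger, a flat steel head 36 mm across, 10 mm thick, on a 16 mm stem, at x, y = +78, -58 mm in the dry box's frame; diagonally across from the near left one. 0 = up, 0.040 = fully home (hard stop); starts 0 to 0.006. Head top is 125 mm above the shelf minus the depth (105 half way, 85 home). Takes about 8 to 10 N straight down; no spring, stays where left.
- narrow_box: Narrow box of the same make, 160 (its x) x 70 (its y) x 75 mm high, fixed, with only two such plungers on its centre line (x = +-50 mm), tops up to 125 mm above the shelf. Not to be touched. Origin: centre of its underside. It stands to the left or right of the wide box.

How it is judged:
By the outcome, as a careful person would: the job done as asked, in the order asked, and still so for the second after the job is handed in, with the robot touching nothing.
It also fails if it takes over 59 s, if anything falls off the work surface, if the arm or the gripper's body presses on something with over 40 N, if the wrist force passes 120 N, or if a joint passes its speed limit or range.

ROBOT

A 6-joint arm with a two-finger parallel gripper is mounted at the origin on the work surface. World frame = base frame: x ahead of the robot, y to its left, z up, the work surface at z = 0. Lengths are in m, angles in rad, forces in N, time in s.
With the tool pointing down it reaches from about 0.3 to 0.825 m from the base axis. Payload 5.4 kg.
Tool frame: the origin (TCP) lies at the very end of the fingers, on their centre line; the grasp point (between the pads) lies 19 mm behind it; z points along the fingers, y is the line along which they close (so a half turn about z gives the same grasp; the last joint's range is limited). The gripper opens to 92 mm and grips with 3 to 60 N. Pads are 20 mm wide; open, the fingers measure 128 mm over their backs; the gripper's body (75 mm by 189 mm) begins 69 mm behind the grasp point.
Start: joints at [-1.478, 0.158, 1.597, -0, 1.386, -0.21], TCP at [0.171, -0.549, 0.215] pointing down, gripper open.
Joint ranges: [-2.91, 2.91], [-0.94, 2.29], [0.18, 2.7], [-1.29, 4.43], [0.17, 2.64], [-3, 3]. Speed limits (rad/s): [2.57, 2.57, 3.14, 3.14, 3.14, 3.14].

INTERFACE

Orientations are given as a rotation vector (axis times angle).
In Python, from workcell import bot gives the robot as it stands. Calls block until the motion is done:
- bot.goto(position, orientation): joint-space move of the TCP to a pose.
- bot.line_to(position, rot=None, max_speed=0.15): straight line of the TCP; rot=None keeps the orientation; max_speed is the mean speed in m/s.
- bot.set_joints(angles): joint-space move.
- bot.set_gripper(opening, newtons=None): opening from 0.0 (shut) to 1.0 (fully open); newtons is the grip in N (None keeps the last); returns when the fingers have stopped.
- bot.hold(seconds).
- bot.inverse_kinematics(position, orientation): joint angles nearest the present ones, or None.
- bot.read_camera(name): name is "side" or "top"; returns a dict with "pixels" (384x512x3 uint8, blue, green, red), "fx", "fy", "cx", "cy" (pixels), "k1" (the pictures are not rectified: a ray, as slopes to the right and down, at radius r is drawn at 1 + k1 r^2 times it, then the intrinsics apply), "R" (3x3) and "t" (3): a world point X has camera coordinates R X + t. Camera axes: x right, y down, z forward; pixel columns grow to the right and rows downward; lengths in m; the calibration is good to about 2 mm. A picture is of the moment at which its call begins. There is no depth.
A pose or a line that the arm cannot do raises bot.MotionError and nothing moves.
- bot.job_done(): hands the job in; it is judged then, once.
Readings, each from a call of its own:
- bot.current_clock(): time.
- bot.current_joints(): joint angles.
- bot.current_joint_vel(): joint speeds.
- bot.current_effort(): joint torques, N m.
- bot.current_ee_pos(): TCP position.
- bot.current_tool_rot(): TCP orientation.
- bot.current_contact_force(): force on the tool from outside, world axes, zero at the start.
- bot.current_ft_torque(): the same for the moment, N m.
- bot.current_opening(): opening from 0.0 (shut) to 1.0 (fully open).
- bot.current_grip_force(): force on a finger pad.
Only numpy, scipy, OpenCV 4.12 (cv2) and the standard library are available. Lean on these libraries where they do the work, as an engineer would, in place of code of your own. Each camera call takes 0.05 s, during which the arm holds its last target. There are 200 camera calls.

## Working session

There is one attempt and no reset: what is moved stays moved. The work goes in short steps, each a Python script; the robot and the scene stay as the last script left them, time stands still between calls to the robot, and variables do not carry over. Pictures are saved under pics/ and viewed, at most 10 in all, crops included, and the job is handed in when it is done.

```bash
mkdir -p pics; ls
python3 - <<'E'
from workcell import bot
import cv2,numpy as np
for n in("top","side"):
    c=bot.read_camera(n); cv2.imwrite(f"pics/{n}0.png",c["pixels"])
    print(n,c["fx"],c["fy"],c["cx"],c["cy"],c["k1"],np.round(c["R"],3).tolist(),np.round(c["t"],3).tolist())
print(bot.current_clock(),bot.current_tool_rot())
E
```

```text
pics
top 369.831767359543 369.831767359543 256.3662579142399 180.80933480379298 -0.09661873230154967 [[0.006, -1.0, -0.019], [-0.993, -0.004, -0.116], [0.115, 0.019, -0.993]] [-0.006, 0.533, 0.78]
side 421.6805036118677 421.6805036118677 261.93900480914385 200.57639541842485 -0.08210828820762006 [[-0.945, -0.328, 0.001], [-0.206, 0.59, -0.781], [0.255, -0.738, -0.625]] [0.498, 0.192, 0.783]
0.1 [-3.10399956e+00 -4.73552337e-01 -1.23462164e-04]
```

View pics/top0.png

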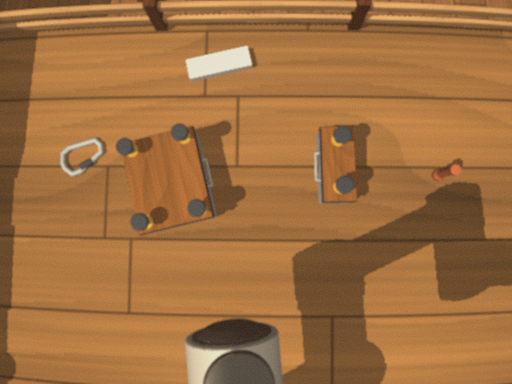

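View pics/side0.png

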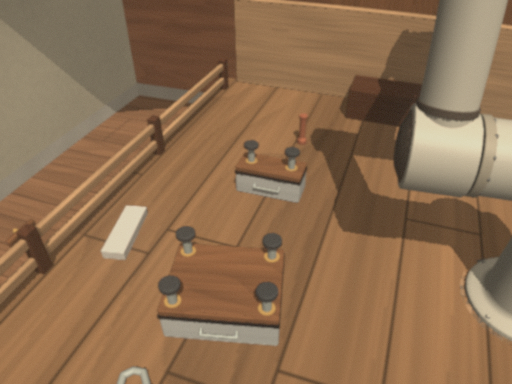

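The top view shows the wide box with heads at about (124,147), (180,133), (140,222) and (197,208). The narrow box is to its right, at about (338,163). In the side view the wide box's heads are at about (186,234), (272,241), (171,285) and (267,291).

```bash
cat > vis.py <<'E'
from workcell import bot
import cv2,numpy as np
NAMES=["far_left","far_right","near_left","near_right"]
SEED={"top":[(124,147),(180,133),(140,222),(197,208)],"side":[(171,285),(186,234),(267,291),(272,241)]}
def rays(c,uv):
    K=np.array([[c["fx"],0,c["cx"]],[0,c["fy"],c["cy"]],[0,0,1]])
    p=cv2.undistortPoints(np.float64(uv).reshape(-1,1,2),K,np.array([c["k1"],0,0,0.])).reshape(-1,2)
    R=np.array(c["R"]);t=np.array(c["t"])
    return -R.T@t,np.c_[p,np.ones(len(p))]@R
def mask(c):
    px=c["pixels"].astype(int)
    m=((px.max(2)<90)&(px[...,2]-px[...,0]<8)).astype(np.uint8)
    return cv2.morphologyEx(m,cv2.MORPH_OPEN,np.ones((3,3)))
def heads(name,c,seeds):
    n,lab,st,ce=cv2.connectedComponentsWithStats(mask(c))
    ok=[i for i in range(1,n) if 60<st[i,4]<600]
    out=[]
    for s in seeds:
        i=min(ok,key=lambda i:np.hypot(*(ce[i]-s))); out.append(ce[i]); print(name,s,ce[i].round(1),st[i])
    return np.array(out)
def to_z(o,d,z): return o+d*((z-o[2])/d[:,2])[:,None]
E
python3 - <<'E'
from vis import *
o={};d={}
for n in SEED:
    c=bot.read_camera(n); o[n],d[n]=rays(c,heads(n,c,SEED[n]))
    v=cv2.resize(c["pixels"][110:240,100:230] if n=="top" else c["pixels"][215:345,150:300],None,fx=3,fy=3); m=cv2.resize(mask(c)[110:240,100:230] if n=="top" else mask(c)[215:345,150:300],None,fx=3,fy=3,interpolation=0)
    v[cv2.Canny(m*255,50,100)>0]=(0,255,0); cv2.imwrite(f"pics/{n}1.png",v)
for i,nm in enumerate(NAMES):
    a,b=d["top"][i],d["side"][i]
    s=np.linalg.lstsq(np.c_[a,-b],o["side"]-o["top"],rcond=None)[0]
    P,Q=o["top"]+s[0]*a,o["side"]+s[1]*b
    print(nm,((P+Q)/2).round(4),np.linalg.norm(P-Q).round(4),to_z(o["top"],d["top"],.117)[i].round(4))
a,b=[cv2.imread(f"pics/{n}1.png") for n in("top","side")]
h=min(a.shape[0],b.shape[0]);x=np.hstack([a[:h],b[:h]]);x=cv2.resize(x,None,fx=.9,fy=.9);cv2.imwrite("pics/m1.png",x);print(x.shape)
E
```

```text
Traceback (most recent call last):
  File "vis.py", line 19, in heads
    i=min(ok,key=lambda i:np.hypot(*(ce[i]-s))); out.append(ce[i]); print(name,s,ce[i].round(1),st[i])
ValueError: min() iterable argument is empty
```

Run:
```python
import cv2
for n,pts in(("top",[(124,147),(180,133),(140,222),(197,208),(160,180),(130,160),(222,190)]),("side",[(171,285),(186,234),(267,291),(272,241),(188,247),(230,270),(220,318)])):
    im=cv2.imread(f"pics/{n}0.png")
    for u,v in pts: print(n,(u,v),im[v,u],im[v-3,u],im[v+5,u])
```

```text
top (124, 147) [76 83 88] [81 90 93] [89 89 92]
top (180, 133) [81 86 90] [87 87 93] [79 81 91]
top (140, 222) [87 91 95] [82 88 95] [83 88 92]
top (197, 208) [82 87 90] [81 84 90] [85 91 94]
top (160, 180) [ 53 104 167] [ 57 107 168] [ 50 104 167]
top (130, 160) [ 57 109 171] [ 59 131 197] [ 51 104 167]
top (222, 190) [ 43  75 102] [ 50  79 108] [ 44  73 106]
side (171, 285) [71 79 85] [73 80 86] [77 87 90]
side (186, 234) [71 79 85] [66 76 82] [69 76 82]
side (267, 291) [71 77 81] [69 77 80] [71 78 82]
side (272, 241) [72 79 85] [76 81 87] [72 80 86]
side (188, 247) [121 137 141] [114 131 135] [120 140 149]
side (230, 270) [ 63  97 143] [ 70 104 152] [ 59  90 130]
side (220, 318) [ 54  81 116] [ 67 101 147] [76 84 90]
```

```bash
sed -i 's/px.max(2)<90)&(px\[...,2\]-px\[...,0\]<8)/px.max(2)<112)\&(px[...,2]-px[...,0]<26)/' vis.py
cat > m.py <<'E'
from vis import *
import sys
o={};d={};V=[]
for n in SEED:
    c=bot.read_camera(n); o[n],d[n]=rays(c,heads(n,c,SEED[n]))
    r=np.s_[110:240,100:230] if n=="top" else np.s_[215:345,150:285]
    v=cv2.resize(c["pixels"][r],None,fx=3,fy=3); m=cv2.resize(mask(c)[r],None,fx=3,fy=3,interpolation=0)
    v[cv2.Canny(m*255,50,100)>0]=(0,255,0); V.append(v)
for i,nm in enumerate(NAMES):
    a,b=d["top"][i],d["side"][i]
    s=np.linalg.lstsq(np.c_[a,-b],o["side"]-o["top"],rcond=None)[0]
    P,Q=o["top"]+s[0]*a,o["side"]+s[1]*b
    print(nm,((P+Q)/2).round(4),np.linalg.norm(P-Q).round(4),to_z(o["top"],d["top"],.117)[i].round(4))
cv2.imwrite(sys.argv[1],np.hstack(V))
E
python3 m.py pics/m1.png
```

```text
top (124, 147) [124.5 146.2] [117 139  17  15 198]
top (180, 133) [179.3 131.8] [172 125  16  15 194]
top (140, 222) [139.2 221.3] [132 214  16  16 210]
top (197, 208) [196.3 207.5] [189 200  16  16 207]
side (171, 285) [169.3 285.3] [159 276  21  20 321]
side (186, 234) [185.1 234.2] [177 227  17  16 217]
side (267, 291) [266.2 292. ] [256 283  21  20 339]
side (272, 241) [271.6 241.7] [263 234  18  18 246]
far_left [0.5926 0.2629 0.1145] 0.0005 [0.5924 0.2621 0.117 ]
far_right [0.6212 0.1504 0.1178] 0.0002 [0.6215 0.1506 0.117 ]
near_left [0.4417 0.2254 0.1162] 0.0003 [0.4418 0.2251 0.117 ]
near_right [0.4699 0.1127 0.1131] 0.0006 [0.47   0.1121 0.117 ]
```

View pics/m1.png

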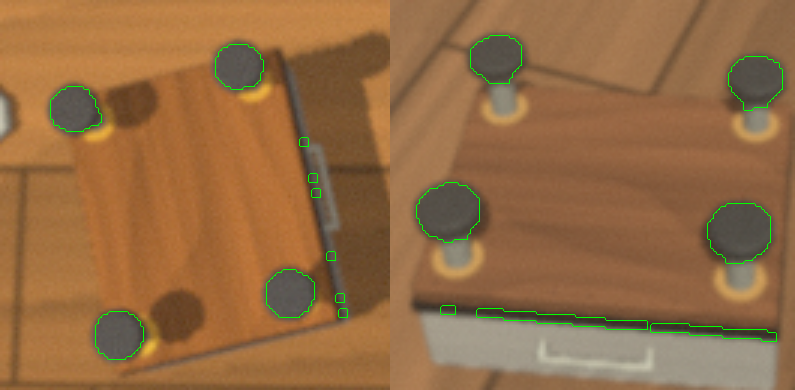

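Both views agree to within 1 mm, and the heads are cleanly masked. I'll start with a half push on near_left.

```bash
cat > push.py <<'E'
from workcell import bot
import numpy as np
P={"far_left":(.5925,.2625),"far_right":(.6213,.1505),"near_left":(.4417,.2252),"near_right":(.4700,.1124)}
ORDER=["near_left","far_right","near_right","far_left"]
UP=.145
def at(n,z): return [*P[n],z]
def fz(): return float(bot.current_contact_force()[2])
def half(n):
    bot.line_to(at(n,UP),max_speed=.25)
    bot.line_to(at(n,.106),max_speed=.05)
    z=bot.current_ee_pos()[2]
    if z>.1055: bot.line_to(at(n,.106-(z-.105)),max_speed=.03)
    print(n,"z",round(z,4),bot.current_ee_pos().round(4),"F",round(fz(),1),"t",bot.current_clock())
    bot.line_to(at(n,UP),max_speed=.15)
def full(n):
    bot.line_to(at(n,.115),max_speed=.25)
    bot.line_to(at(n,.087),max_speed=.05)
    z=.087
    while abs(fz())<25 and z>.080:
        z-=.0005; bot.line_to(at(n,z),max_speed=.02)
    print(n,"cmd",round(z,4),bot.current_ee_pos().round(4),"F",round(fz(),1),"t",bot.current_clock())
    bot.line_to(at(n,UP),max_speed=.15)
E
python3 - <<'E'
from push import *
R=[np.pi,0,0]
for n in P: print(n,[np.round(bot.inverse_kinematics(at(n,z),R),2) if bot.inverse_kinematics(at(n,z),R) is not None else None for z in(.18,.08)])
bot.set_gripper(0,10)
bot.goto(at("near_left",.19),R)
print(bot.current_clock(),bot.current_joints().round(2),fz())
half("near_left"); print(fz())
E
```

```text
far_left [array([ 0.23,  0.37,  1.41, -0.  ,  1.36,  1.8 ]), array([ 0.23,  0.47,  1.49, -0.  ,  1.18,  1.8 ])]
far_right [array([ 0.05,  0.35,  1.44, -0.  ,  1.35,  1.62]), array([ 0.05,  0.45,  1.52, -0.  ,  1.18,  1.62])]
near_left [array([ 0.23, -0.02,  1.85, -0.  ,  1.31,  1.8 ]), array([ 0.23,  0.11,  1.94, -0.  ,  1.1 ,  1.8 ])]
near_right [array([-0.02, -0.05,  1.89, -0.  ,  1.31,  1.55]), array([-0.02,  0.07,  1.97, -0.  ,  1.09,  1.55])]
4.475 [ 0.23 -0.03  1.84 -0.    1.33  1.8 ] 0.690571201720429
near_left z 0.1061 [0.4422 0.2253 0.1053] F 4.8 t 5.9917
-1.09813985669033
```

```bash
python3 - <<'E'
from push import *
for n in ORDER[1:]: half(n)
bot.line_to(at("far_left",.2),max_speed=.25)
bot.line_to([.40,-.0,.22],max_speed=.3)
print(bot.current_clock())
E
sed -i 's/0, *$/&/' m.py; python3 m.py pics/m2.png
```

```text
far_right z 0.1061 [0.6212 0.1508 0.1053] F 5.8 t 8.5167
near_right z 0.1058 [0.4702 0.1124 0.1054] F 6.0 t 10.8917
far_left z 0.106 [0.5925 0.2623 0.1053] F 5.7 t 13.4167
15.4333
top (124, 147) [127.2 147.8] [120 141  15  15 182]
top (180, 133) [181.4 134.1] [174 127  16  15 187]
top (140, 222) [142.2 221.3] [135 214  15  16 202]
top (197, 208) [199.1 204.6] [194 201  12   9  84]
side (171, 285) [170.8 291.7] [161 283  21  19 310]
side (186, 234) [186.4 242. ] [178 235  17  16 219]
side (267, 291) [266.3 298.9] [256 290  21  20 323]
side (272, 241) [271.5 247.5] [263 240  18  17 237]
far_left [0.5924 0.2631 0.0989] 0.0009 [0.5891 0.2563 0.117 ]
far_right [0.6212 0.1504 0.0982] 0.0006 [0.6169 0.1462 0.117 ]
near_left [0.4417 0.2251 0.0988] 0.0006 [0.442  0.2191 0.117 ]
near_right [0.4736 0.1098 0.0953] 0.0064 [0.4757 0.1068 0.117 ]
```

View pics/m2.png

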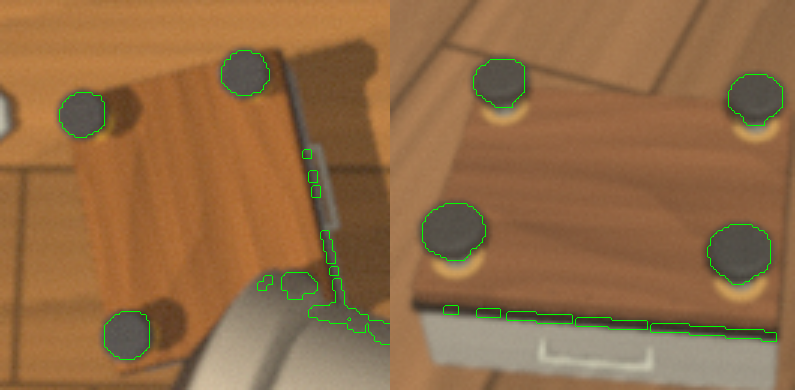

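The heads' centres have dropped to about 98–99 mm, which is half way. near_right is partly hidden by the arm in the top view, but the side view shows it down like the others. Next is the second round, pushing each one home.

```bash
python3 - <<'E'
from push import *
bot.line_to(at("near_left",.2),max_speed=.25)
for n in ORDER: full(n)
bot.line_to(at("far_left",.2),max_speed=.25)
bot.line_to([.32,-.12,.25],max_speed=.3)
print(bot.current_clock(),fz())
E
python3 m.py pics/m3.png
```

```text
near_left cmd 0.081 [0.4438 0.2256 0.0851] F 26.0 t 20.8
far_right cmd 0.0805 [0.6219 0.1511 0.0852] F 25.3 t 26.2667
near_right cmd 0.0815 [0.4716 0.1125 0.0852] F 28.0 t 31.0917
far_left cmd 0.08 [0.5935 0.2622 0.0852] F 26.6 t 36.8083
39.4833 -0.039653124279666954
top (124, 147) [130.8 149.6] [124 143  15  14 173]
top (180, 133) [183.3 136.2] [176 129  15  15 177]
top (140, 222) [145.2 221.3] [138 214  15  15 191]
top (197, 208) [199.5 208.1] [192 201  16  15 193]
side (171, 285) [172.  299.1] [163 291  19  18 283]
side (186, 234) [187.3 249.2] [179 243  17  14 196]
side (267, 291) [266.4 306.3] [257 298  20  18 301]
side (272, 241) [271.5 254.7] [263 248  18  15 209]
far_left [0.5931 0.2627 0.0789] 0.0 [0.5854 0.2485 0.117 ]
far_right [0.6214 0.1505 0.0794] 0.0001 [0.6125 0.1421 0.117 ]
near_left [0.4416 0.2249 0.0795] 0.0012 [0.4421 0.213  0.117 ]
near_right [0.47   0.1121 0.0795] 0.0011 [0.4689 0.1058 0.117 ]
```

View pics/m3.png

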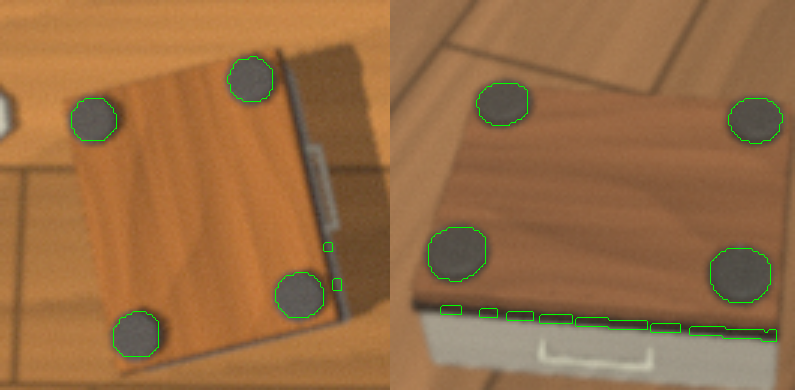

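All four heads are flat on the lid in both views, at about 79–80 mm, and the arm is clear.

```bash
python3 -c "
from workcell import bot
print(bot.job_done())"
```

```text
the job is handed in; nothing more can be done
None
```

All four plungers on the wide dry box were pushed crosswise, first to half way and then fully home, in about 40 s; the arm never went near the narrow box, and the job is handed in.

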